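# Load the hardware polisher with the charged canisters

## Robot

A 7-joint arm with a two-finger parallel gripper is mounted at the origin on the work surface. World frame = base frame: x ahead of the robot, y to its left, z up, the work surface at z = 0. Lengths are in m, angles in rad, forces in N, time in s.
With the tool pointing down it reaches from about 0.35 to 0.9 m from the base axis. Payload 19.9 kg.
Tool frame: the origin (TCP) lies on the centre line of the jaws, within the pads' length; the fingertips stand r.finger_overhang ahead of it and the grasp point (between the pads) lies 6 mm ahead of it (r.finger_overhang is the distance from the TCP to the fingertips, in m); z points along the fingers, y is the line along which they close (so a half turn about z gives the same grasp; the last joint's range is limited). The gripper opens to 94 mm and grips with 3 to 60 N. Pads are 16 mm wide; open, the fingers measure 119 mm over their backs; the gripper's body (75 mm by 177 mm) begins 78 mm behind the grasp point.
Start: joints at [-1.323, 0.417, -0.01, 1.614, 0.005, 1.111, -0.053], TCP at [0.179, 0.599, 0.23] pointing down, gripper open.
Joint ranges: [-2.81, 2.81], [-0.39, 2.02], [-1.27, 1.25], [0.06, 2.57], [-1.19, 4.33], [0.19, 2], [-2.82, 2.82]. Speed limits (rad/s): [1.89, 1.89, 2.39, 2.39, 3.01, 3.01, 3.01].

## Interface

Orientations are given as [roll, pitch, yaw] about the fixed x, y, z axes, in that order (R = Rz(yaw) Ry(pitch) Rx(roll)).
In Python, from bench import r, hand, vision, workorder gives the robot as it stands. Calls block until the motion is done:
- r.move_ptp(position, orientation): joint-space move of the TCP to a pose.
- r.move_straight(position, rotation=None, v=0.15, f_stop=None): straight line of the TCP; rotation=None keeps the orientation; v is the mean speed in m/s. With f_stop (N) it stops when the force on the tool has changed by that much, and returns True; else False.
- r.move_j(angles): joint-space move.
- hand.gripper_to(opening): finger opening in m; the grip force is fixed at half the most; returns when the fingers have stopped.
- r.dwell(seconds).
- r.inverse_kinematics(position, orientation): joint angles nearest the present ones, or None.
- r.state(): the state.
- vision.camera(name): name is "side" or "top" or "wrist"; returns a dict with "color" (384x512x3 uint8, red, green, blue), "vfov" (degrees; the focal length in pixels is half the picture's height over the tangent of half this angle, whatever the lens; pixels are square), "cx", "cy" (the principal point, pixels), "D" ([k1, k2, p1, p2, k3] as OpenCV has them; the pictures are not rectified), "origin" and "attitude" of the camera in the world; the wrist camera has in their place "T_tool_cam" (4x4, takes a point from camera to tool coordinates, whose origin is the TCP and whose axes are the flange's). Camera axes: x right, y up, looking along -z (the intrinsics and any distortion apply to the point x, -y, -z); pixel columns grow to the right and rows downward; lengths in m; the calibration is good to about 2 mm. A picture is of the moment at which its call begins: read the wrist's pose just before it. There is no depth.
A pose or a line that the arm cannot do raises r.Unreachable and nothing moves.
- workorder.finish_job(): hands the job in; it is judged then, once.
Trained networks look in the newest picture that a camera, given by its name, has taken for a name from the list of things; names that differ only in an ending like _2 or _b are one class to them, and where a whole thing is asked for, a point or a joint stands for the part that bears it (a point fixed in the world has none). Each returns a list of dicts, best first, with "confidence" (0 to 1); they miss things now and then, are a little off and sometimes report something else, mostly with a low value. They report only what shows in the picture. A call takes as long as a camera call. They do not tell look-alikes from the thing itself.
- vision.look_for(query, camera): "xyz" ([x, y, z] in m, in world coordinates, good to about 4 mm: the middle of the surface that is visible of it).
- vision.tip_of(query, camera): "xyz" ([x, y, z] in m, in world coordinates, good to about 4 mm: a listed point, or the origin of a listed thing).
The state is a dict: "time_s": time; "q": joint angles; "joint_velocities": joint speeds; "joint_torque": joint torques, N m; "eef_pos": TCP position; "tcp_rot": TCP orientation; "force": force on the tool from outside, world axes, zero at the start; "ft_torque": the same for the moment, N m; "grip_width": finger opening in m; "grip_force": force on a finger pad.
Only numpy, scipy, OpenCV 4.12 (cv2) and the standard library are available. Lean on these libraries where they do the work, as an engineer would, in place of code of your own. Each camera call takes 0.05 s, during which the arm holds its last target. There are 200 camera calls.

## Task

Set up the next polishing run: turn the polisher's isolator off, then heft each canister standing on the bench; stand every charged (heavy) one on a pad of the polisher, centred, and close it with a rubber stopper pushed fully home, and stand every empty (light) one in the cardboard carton. When all of them are dealt with, turn the isolator on. Never tip a canister over, and leave the other tools on the bench where they are.

Things in the scene. Friction and masses are not known exactly. Their poses are not given: they have to be found in the camera images.
- polisher: magnetic polisher for leather fittings, fixed: low grey housing 160 mm (x) by 370 mm (y), top at 80 mm, three round black rubber pads on top. Origin: centre of its underside, z up.
- pad_1 (a point): centre of the top of a polisher station: black rubber pad 92 mm across, 83 mm above the table; canisters stand on it. Pads are 115 mm apart in a row along the polisher's y.
- pad_2 (a point): centre of the top of a polisher station: black rubber pad 92 mm across, 83 mm above the table; canisters stand on it. Pads are 115 mm apart in a row along the polisher's y.
- pad_3 (a point): centre of the top of a polisher station: black rubber pad 92 mm across, 83 mm above the table; canisters stand on it. Pads are 115 mm apart in a row along the polisher's y.
- isolator_box: fixed grey isolator enclosure 110 by 110 mm, 70 mm high, black rotary handle on top turning about the box's vertical centre line. Origin: centre of its underside, z up.
- isolator (a joint): isolator handle angle: 0 = off, 1.571 = on, growing clockwise seen from above; hard stops at both. The handle is a bar 66 mm long, 16 mm thick; at off the bar lies along the box's y axis, at on along its x axis. A snap action throws it to the nearer end from midway; at most 0.12 N m to turn.
- isolator_grip (a point): point on the turning axis within the handle's bar, 102 mm above the table (the bar stands from 84 to 114 mm); this point's y axis lies along the bar, z up; it turns with the handle.
- carton: fixed open cardboard carton for the empties: outside 150 mm (x) by 235 mm (y), walls 75 mm high and 5 mm thick, inner floor 5 mm above the table, short flaps folded out along the two long sides. Origin: centre of its underside, z up.
- rack: fixed wooden stopper rack 62 mm (x) by 185 mm (y), 45 mm high, three 37 mm holes at -60, 0 and +60 mm along its y. Origin: centre of its underside, z up.
- can_1: opaque grey plastic canister, all alike: body 66 mm wide, 72 mm high; neck 44 mm wide from 82 to 115 mm height (rim), bore 35 mm wide, 33 mm deep. Origin: centre of underside, z up its axis. Stands upright on the bench at first. Empty 0.13 to 0.19 kg, charged (fittings and steel pins, out of sight) 0.52 to 0.72 kg; only the weight tells. May be absent (None).
- can_2: opaque grey plastic canister, all alike: body 66 mm wide, 72 mm high; neck 44 mm wide from 82 to 115 mm height (rim), bore 35 mm wide, 33 mm deep. Origin: centre of underside, z up its axis. Stands upright on the bench at first. Empty 0.13 to 0.19 kg, charged (fittings and steel pins, out of sight) 0.52 to 0.72 kg; only the weight tells. May be absent (None).
- can_3: opaque grey plastic canister, all alike: body 66 mm wide, 72 mm high; neck 44 mm wide from 82 to 115 mm height (rim), bore 35 mm wide, 33 mm deep. Origin: centre of underside, z up its axis. Stands upright on the bench at first. Empty 0.13 to 0.19 kg, charged (fittings and steel pins, out of sight) 0.52 to 0.72 kg; only the weight tells. May be absent (None).
- can_4: opaque grey plastic canister, all alike: body 66 mm wide, 72 mm high; neck 44 mm wide from 82 to 115 mm height (rim), bore 35 mm wide, 33 mm deep. Origin: centre of underside, z up its axis. Stands upright on the bench at first. Empty 0.13 to 0.19 kg, charged (fittings and steel pins, out of sight) 0.52 to 0.72 kg; only the weight tells. May be absent (None).
- can_5: opaque grey plastic canister, all alike: body 66 mm wide, 72 mm high; neck 44 mm wide from 82 to 115 mm height (rim), bore 35 mm wide, 33 mm deep. Origin: centre of underside, z up its axis. Stands upright on the bench at first. Empty 0.13 to 0.19 kg, charged (fittings and steel pins, out of sight) 0.52 to 0.72 kg; only the weight tells. May be absent (None).
- stopper_1: black rubber stopper, 45 g, plug down in a rack hole at first. Tapered plug 32 mm long, 30 mm wide at the flange, 22 at the tip; flange 42 mm wide, 8 thick, comes to rest on the canister rim; round grip knob above, 24 mm wide. Origin: centre of the flange underside, z up to the knob (knob 8 to 33 mm, plug tip -32 mm). Fully home it is 115 mm above the canister origin.
- stopper_2: black rubber stopper, 45 g, plug down in a rack hole at first. Tapered plug 32 mm long, 30 mm wide at the flange, 22 at the tip; flange 42 mm wide, 8 thick, comes to rest on the canister rim; round grip knob above, 24 mm wide. Origin: centre of the flange underside, z up to the knob (knob 8 to 33 mm, plug tip -32 mm). Fully home it is 115 mm above the canister origin.
- stopper_3: black rubber stopper, 45 g, plug down in a rack hole at first. Tapered plug 32 mm long, 30 mm wide at the flange, 22 at the tip; flange 42 mm wide, 8 thick, comes to rest on the canister rim; round grip knob above, 24 mm wide. Origin: centre of the flange underside, z up to the knob (knob 8 to 33 mm, plug tip -32 mm). Fully home it is 115 mm above the canister origin.
- mallet: rawhide mallet standing on its head, head 76 mm across and 100 mm high, handle 230 mm long pointing level along its +y; not part of the job. Origin: on its underside.
- hammer: hammer lying down, 260 mm long along its x; not part of the job. Origin: on its underside.
- marker: marker pen lying down, 105 mm; not part of the job. Origin: on its underside.
- awl: awl with pear-shaped wooden handle lying down, 155 mm long along its x, 29 mm high; not part of the job. Origin: on its underside.
- wax: round cake of beeswax 60 mm across, 22 mm high; not part of the job. Origin: on its underside.
- edger: flat steel tool 165 mm long along its x, 10 mm high; not part of the job. Origin: on its underside.
Not all that is in view belongs to the job. What is shaped like the can_2 but purple or turquoise is not meant. What is shaped like the can_5 but orange or purple is not meant.

How it is judged:
By the outcome, as a careful person would: the job done as asked, in the order asked, and still so for the second after the job is handed in, with the robot touching nothing.
Of can_1, can_2, can_3, can_4, can_5 only 3 to 4 are there at a start; the rules pass over those that are not, and their reading is None.
At some moment in a run one of can_1, can_2, can_3, can_4, can_5 may be knocked a few centimetres aside while the robot is not near it.
It also fails if it takes over 210 s, if anything falls off the work surface, if the arm or the gripper's body presses on something with over 40 N, if the wrist force passes 120 N, or if a joint passes its speed limit or range.

## Working session

There is one attempt and no reset: what is moved stays moved. The work goes in short steps, each a Python script; the robot and the scene stay as the last script left them, time stands still between calls to the robot, and variables do not carry over. Pictures are saved under pics/ and viewed, at most 14 in all, crops included, and the job is handed in when it is done.

```bash
ls; mkdir -p pics
python3 - <<'E'
from bench import r,hand,vision,workorder
import cv2
for c in ["top","side"]:
    p=vision.camera(c); cv2.imwrite(f"pics/{c}0.png",p["color"][:,:,::-1])
    print(c,p["vfov"],p["cx"],p["cy"],p["D"],p["origin"],p["attitude"])
    for q in ["polisher","pad_1","isolator_box","isolator_grip","carton","rack","can_1","stopper_1"]:
        for f in ("tip_of","look_for"):
            try: print(q,f,[( [round(float(v),3) for v in d["xyz"]],round(d["confidence"],2)) for d in getattr(vision,f)(q,c)])
            except Exception as e: print(q,f,e)
s=r.state();print(s["time_s"],s["eef_pos"],s["tcp_rot"],r.finger_overhang,s["force"],s["grip_width"])
E
```

```text
pics
top 43.60493421203179 255.2327351562346 190.36652658726203 [0.02433488 0.         0.         0.         0.        ] [ 0.34778321 -0.08491216  1.38580246] [ 9.53175121e-02  8.90002110e-04 -1.54575212e+00]
polisher tip_of [([0.616, -0.187, -0.002], 0.58), ([0.383, 0.271, 0.051], 0.22)]
polisher look_for [([0.52, -0.471, 0.024], 0.73), ([0.605, -0.187, 0.082], 0.72)]
pad_1 tip_of [([0.608, -0.297, 0.082], 0.91), ([0.616, -0.069, 0.082], 0.82), ([0.614, -0.181, 0.081], 0.68)]
pad_1 look_for [([0.606, -0.182, 0.082], 0.95), ([0.569, 0.369, 0.021], 0.68)]
isolator_box tip_of [([0.605, 0.134, 0.003], 0.72), ([0.774, -0.033, 0.005], 0.29)]
isolator_box look_for [([0.598, 0.126, 0.072], 0.59)]
isolator_grip tip_of [([0.602, 0.132, 0.107], 0.71)]
isolator_grip look_for [([0.602, 0.128, 0.094], 0.6)]
carton tip_of [([0.566, 0.362, 0.005], 0.92)]
carton look_for [([0.57, 0.367, 0.023], 0.82), ([0.772, -0.022, 0.008], 0.52)]
rack tip_of []
rack look_for [([0.379, 0.257, 0.045], 0.6)]
can_1 tip_of [([0.463, -0.125, 0.003], 0.97), ([0.207, -0.373, -0.004], 0.97), ([0.427, -0.009, 0.002], 0.95)
[... 1772 characters left out ...]
238, -0.278, -0.004], 0.73), ([0.43, -0.358, -0.003], 0.59), ([0.605, 0.135, 0.002], 0.25)]
can_1 look_for [([0.479, 0.076, 0.074], 0.98), ([0.42, -0.549, 0.072], 0.86), ([0.206, -0.399, 0.071], 0.7), ([0.426, -0.376, 0.071], 0.69), ([0.425, -0.035, 0.072], 0.67), ([0.463, -0.145, 0.078], 0.67), ([0.24, -0.299, 0.07], 0.62), ([0.424, -0.258, 0.074], 0.57)]
stopper_1 tip_of [([0.388, 0.209, 0.048], 0.66), ([0.384, 0.273, 0.044], 0.65), ([0.375, 0.33, 0.045], 0.53)]
stopper_1 look_for [([0.379, 0.26, 0.064], 0.58), ([0.387, 0.2, 0.057], 0.56)]
1.7 [0.17860347 0.59891888 0.23043069] [-3.14150902e+00  5.61396496e-05  2.85180554e+00] 0.025 [-0.25145881  0.07764011  0.36850688] 0.09395182753218945
```

View pics/top0.png

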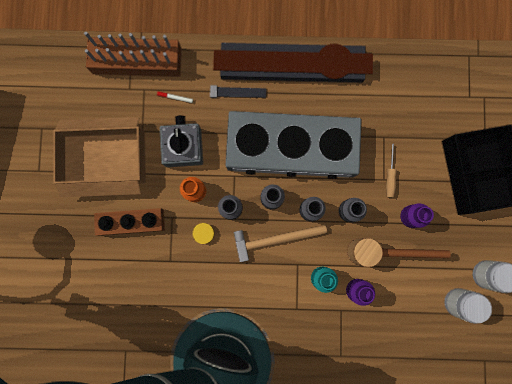

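View pics/side0.png

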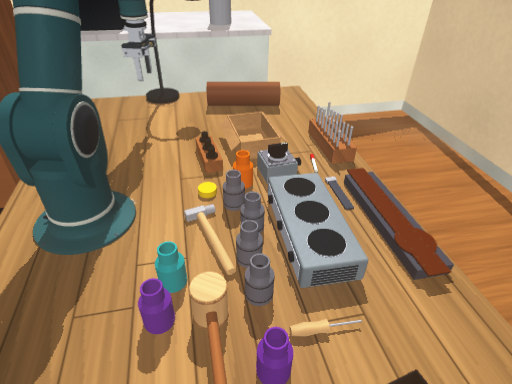

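Four grey canisters stand at about pixels (230,207), (272,196), (312,208) and (353,209) in the top view. The orange, purple and turquoise ones are decoys. The isolator is at (180,143). Next I'll look at it, and at the pads, from close by.

```bash
cat > h.py <<'E'
from bench import r,hand,vision,workorder
import numpy as np,cv2
from scipy.spatial.transform import Rotation as Ro
pi=np.pi
def cam(name):
    s=r.state(); p=vision.camera(name)
    if name=="wrist":
        T=np.eye(4);T[:3,:3]=Ro.from_euler("xyz",s["tcp_rot"]).as_matrix();T[:3,3]=s["eef_pos"]
        T=T@np.array(p["T_tool_cam"])
    else:
        T=np.eye(4);T[:3,:3]=Ro.from_euler("xyz",p["attitude"]).as_matrix();T[:3,3]=p["origin"]
    h=p["color"].shape[0];f=h/2/np.tan(np.radians(p["vfov"])/2)
    p["K"]=np.array([[f,0,p["cx"]],[0,f,p["cy"]],[0,0,1]]);p["T"]=T;p["Dd"]=np.array(p["D"],float)
    return p
def ray(p,uv,z):
    uv=np.array(uv,float).reshape(-1,1,2)
    n=cv2.undistortPoints(uv,p["K"],p["Dd"])[:,0]
    d=np.c_[n[:,0],-n[:,1],-np.ones(len(n))]@p["T"][:3,:3].T
    o=p["T"][:3,3]
    return o+d*((z-o[2])/d[:,2])[:,None]
def proj(p,X):
    X=np.array(X,float).reshape(-1,3)
    c=(X-p["T"][:3,3])@p["T"][:3,:3]
    c=c*[1,-1,-1]
    return cv2.projectPoints(c,np.zeros(3),np.zeros(3),p["K"],p["Dd"])[0][:,0]
def save(p,n): cv2.imwrite(f"pics/{n}.png",p["color"][:,:,::-1])
def tip(q,c): return [(np.round(d["xyz"],4),round(d["confidence"],2)) for d in vision.tip_of(q,c)]
def yawfor(x,y,a):
    """tool yaw giving closing line at world angle a, nearest last joint's middle"""
    nat=np.arctan2(y,x)+pi/2
    c=a+pi/2
    return c+pi*np.round((nat-c)/pi)
E
python3 - <<'E'
from h import *
print(vision.camera("wrist")["T_tool_cam"].round(3) if hasattr(vision.camera("wrist")["T_tool_cam"],'round') else vision.camera("wrist")["T_tool_cam"])
r.move_ptp([0.54,0.12,0.36],[pi,0,yawfor(.54,.12,0)])
p=cam("wrist");save(p,"w1");print(proj(p,[[.603,.134,.102],[.65,.134,.102]]))
print(tip("isolator_grip","wrist"),tip("isolator_box","wrist"))
r.move_ptp([0.54,-0.18,0.45],[pi,0,yawfor(.54,-.18,0)])
p=cam("wrist");save(p,"w2");print(tip("pad_1","wrist"))
print(proj(p,[[.616,-.069,.083],[.614,-.182,.083],[.608,-.297,.083]]))
print(r.state()["time_s"])
E
```

```text
[[ 0.001  0.964  0.267  0.076]
 [ 1.    -0.001 -0.001  0.001]
 [-0.001  0.267 -0.964 -0.154]
 [ 0.     0.     0.     1.   ]]
[[299.81417672 152.12265969]
 [335.81244965 152.25957806]]
[(array([0.6025, 0.1339, 0.1061]), 0.55), (array([ 3.862e-01,  2.716e-01, -1.000e-04]), 0.39)] [(array([ 0.6007,  0.135 , -0.0013]), 0.89)]
[(array([ 0.6122, -0.0687,  0.082 ]), 0.91), (array([ 0.6133, -0.1841,  0.0805]), 0.64), (array([ 0.4627, -0.1302,  0.0036]), 0.58), (array([ 0.6114, -0.2966,  0.0783]), 0.56)]
[[300.36391289  79.42569583]
 [296.27228285 151.64975386]
 [290.23969174 217.22215652]]
5.4417
```

```bash
python3 -c "
import cv2,numpy as np
a=cv2.imread('pics/w1.png');b=cv2.imread('pics/w2.png');cv2.imwrite('pics/w12.png',cv2.resize(np.hstack([a,b]),(800,300),interpolation=cv2.INTER_AREA))"
```

```text
(no output)
```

View pics/w12.png

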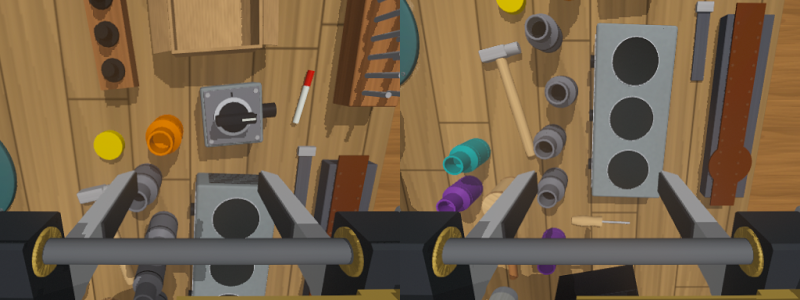

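In the close-ups (two halves of a combined picture), the isolator's bar at (238,118) lies along world x, so it looks on. The three pads are at about (635,60), (630,118) and (627,170). I'll enlarge the handle and fit the pads and box.

Run:
```python
from h import *
a=cv2.imread('pics/w1.png')[95:205,240:370]
cv2.imwrite('pics/iso.png',cv2.resize(a,None,fx=4,fy=4,interpolation=cv2.INTER_CUBIC))
def pads(p,exp,rpx=(12,40)):
    g=cv2.cvtColor(p["color"],cv2.COLOR_RGB2GRAY);m=(g<60).astype(np.uint8)
    n,l,st,c=cv2.connectedComponentsWithStats(m)
    out=[]
    for e in exp:
        uv=proj(p,e)[0]
        k=min(range(1,n),key=lambda k:np.hypot(*(c[k]-uv))+ (1e3 if st[k,4]<300 else 0))
        cnt=max(cv2.findContours((l==k).astype(np.uint8),0,1)[0],key=len)
        el=cv2.fitEllipse(cnt);pts=ray(p,cnt[:,0].astype(float),.083)
        (cx,cy),_,_=cv2.fitEllipse(pts[:,:2].astype(np.float32)*1000)
        d=2*np.mean(np.hypot(pts[:,0]-cx/1e3,pts[:,1]-cy/1e3))
        out.append((round(cx/1e3,4),round(cy/1e3,4),round(d,4)))
    return out
E3=[[.613,-.069,.083],[.612,-.183,.083],[.609,-.297,.083]]
for c in ["wrist","top","side"]:
    print(c,pads(cam(c),E3))
```

```text
wrist [(0.6173, -0.0673, np.float64(0.0885)), (0.6139, -0.1824, np.float64(0.0875)), (0.6104, -0.2973, np.float64(0.0873))]
top [(0.7439, -0.0243, np.float64(0.089)), (0.5475, -0.2174, np.float64(0.4247)), (0.5475, -0.2174, np.float64(0.4247))]
side [(0.6154, -0.0659, np.float64(0.0838)), (0.6119, -0.1811, np.float64(0.0851)), (0.6083, -0.2965, np.float64(0.086))]
```

View pics/iso.png

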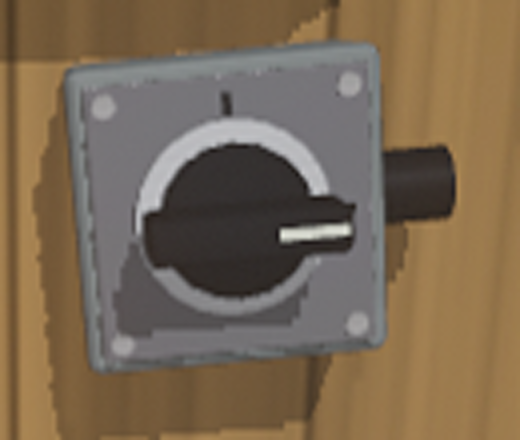

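The bar and its pointer lie along box x with a box yaw of about +0.09 rad, so it is on. Turning it off means 90° counter-clockwise. The three pad centres agree to 2 mm with 115 mm spacing.

```bash
cat >> h.py <<'E'
ISO=np.array([.602,.134]);PADS=np.array([[.6162,-.0667],[.6129,-.1818],[.6094,-.297]])
def down(x,y,z,yaw,zt=.25,f=None,v=.15):
    r.move_ptp([x,y,zt],[pi,0,yaw]); return r.move_straight([x,y,z],v=v,f_stop=f)
def turn(y0,y1):
    hand.gripper_to(.06)
    print("hit",down(*ISO,.112,y0,f=8))
    hand.gripper_to(0); print("w",r.state()["grip_width"])
    for k in (1,2,3): r.move_ptp([*ISO,.112],[pi,0,y0+(y1-y0)*k/3])
    print(r.state()["force"],r.state()["ft_torque"],r.state()["q"][6])
    hand.gripper_to(.06); r.move_straight([*ISO,.25])
E
python3 - <<'E'
from h import *
turn(.09,.09+pi/2)
r.move_ptp([0.54,0.12,0.36],[pi,0,yawfor(.54,.12,0)])
p=cam("wrist");cv2.imwrite("pics/iso2.png",cv2.resize(p["color"][95:205,240:370,::-1],None,fx=3,fy=3))
print(tip("can_1","top"),r.state()["time_s"])
E
```

```text
hit False
w 0.01588221330195129
[ 5.06164102 -6.01330211 -2.81254901] [-1.7607952  -1.1566611   0.04704255] 0.05117368678192671
[(array([ 0.4211, -0.53  , -0.0021]), 0.89), (array([ 4.771e-01,  9.460e-02, -4.000e-04]), 0.88), (array([ 0.4302, -0.3563, -0.0009]), 0.7), (array([ 0.2362, -0.2795, -0.0005]), 0.7), (array([ 0.4289, -0.2417,  0.0025]), 0.69), (array([ 0.4268, -0.0095, -0.0019]), 0.67), (array([ 0.2066, -0.3737, -0.0005]), 0.55), (array([ 0.313 , -0.3853,  0.0017]), 0.18)] 13.9083
```

View pics/iso2.png

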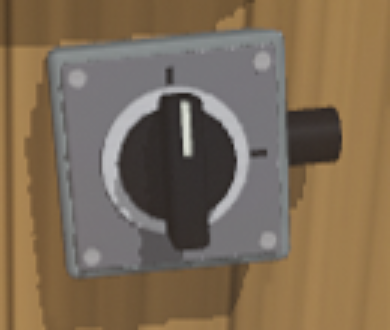

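The handle now points along box y, so the isolator is off. Next is the canister cycle, starting with the first one.

```bash
cat >> h.py <<'E'
CART=np.array([.5645,.361]);CY=np.array([-.073,1])
def locate(q,near,rad=.07,cams=("top","side")):
    ds=[]
    for c in cams:
        vision.camera(c)
        k=[d["xyz"] for d in vision.tip_of(q,c) if d["confidence"]>.4 and np.hypot(*(np.array(d["xyz"])[:2]-near))<rad]
        if k: ds.append(min(k,key=lambda v:np.hypot(*(np.array(v)[:2]-near))))
    ds=np.array(ds); print("det",ds.round(3).tolist()); return ds.mean(0)[:2]
def fz():
    r.dwell(.3); return np.mean([r.state()["force"][2] for _ in range(5)])
def pick(x,y):
    hand.gripper_to(.075)
    print("hit",down(x,y,.109,yawfor(x,y,pi/2),zt=.2,f=8))
    hand.gripper_to(0); print("w1",r.state()["grip_width"]); hand.gripper_to(.065)
    r.move_straight([x,y,.125]); r.move_ptp([x,y,.125],[pi,0,pi/2]); r.move_straight([x,y,.109]); f0=fz()
    hand.gripper_to(0); w=r.state()["grip_width"]
    r.move_straight([x,y,.15]); f1=fz(); m=(f0-f1)/9.81
    print("w2",round(w,4),"mass",round(m,3),"w",r.state()["grip_width"])
    return m
def place(x,y,tx,ty,z):
    r.move_straight([x,y,.27],v=.2)
    if z>.05: r.move_straight([x,ty,.27],v=.25); r.move_straight([tx,ty,.27],v=.25)
    else: r.move_ptp([tx,ty,.27],[pi,0,pi/2])
    r.move_straight([tx,ty,z+.125],v=.15)
    print("land",r.move_straight([tx,ty,z+.108],v=.04,f_stop=4),r.state()["eef_pos"][2]-z)
    hand.gripper_to(.06); r.move_straight([tx,ty,.27],v=.2)
E
python3 - <<'E'
from h import *
near=np.array([.428,-.012])
x,y=locate("can_1",near)
m=pick(x,y);print(r.state()["force"],r.state()["time_s"])
E
```

```text
det [[0.427, -0.011, 0.0], [0.433, -0.01, 0.004]]
hit False
w1 0.04348707830586919
w2 0.0441 mass 0.071 w 0.043810284972316864
[-0.91360399  0.94946346 -1.32925784] 21.0917
```

Run:
```python
from h import *
s=r.state()["eef_pos"]
print([round(float((r.dwell(.05),r.state()["force"][2])[1]),2) for _ in range(6)])
place(s[0],s[1],*(CART+.07*CY),.005)
print([round(float((r.dwell(.05),r.state()["force"][2])[1]),2) for _ in range(6)])
x,y=locate("can_1",np.array([.462,-.126]))
m=pick(x,y);print(r.state()["force"],r.state()["time_s"])
```

```text
[-1.77, -1.82, -2.4, -2.36, -2.5, -2.43]
land True 0.10857554726935141
[-1.58, 0.19, 0.04, 0.68, -0.46, 0.05]
det [[0.464, -0.126, -0.001], [0.459, -0.13, 0.003]]
hit False
w1 0.04320160137404546
w2 0.0437 mass 0.657 w 0.0436245363822666
[-0.09975737 -0.47083557 -6.11637859] 35.0167
```

Run:
```python
from h import *
s=r.state()["eef_pos"]
place(s[0],s[1],*PADS[0],.083)
x,y=locate("can_1",np.array([.43,-.24]))
m=pick(x,y);s=r.state();print(s["force"],s["time_s"])
if m>.45:
    place(x,y,*PADS[1],.083);s0=np.array([.43,-.356])
elif m<.25 and s["grip_width"]>.04:
    place(x,y,*CART,.005)
p=cam("top");save(p,"top1");print(tip("can_1","top"),r.state()["time_s"])
```

```text
land True 0.10860358892713677
det [[0.427, -0.24, 0.004], [0.431, -0.239, -0.002]]
hit False
w1 0.044131894378282584
w2 0.0424 mass 0.565 w 0.04310619700363311
[-1.39447184 -0.1486765  -5.64447412] 45.9
land True 0.1088529169694948
[(array([ 0.4787,  0.0938, -0.0031]), 0.94), (array([ 0.4298, -0.3541, -0.0023]), 0.9), (array([ 0.4195, -0.5267,  0.0011]), 0.87), (array([ 0.2048, -0.3733,  0.001 ]), 0.63), (array([ 2.362e-01, -2.797e-01,  2.000e-04]), 0.62)] 50.0417
```

View pics/top1.png

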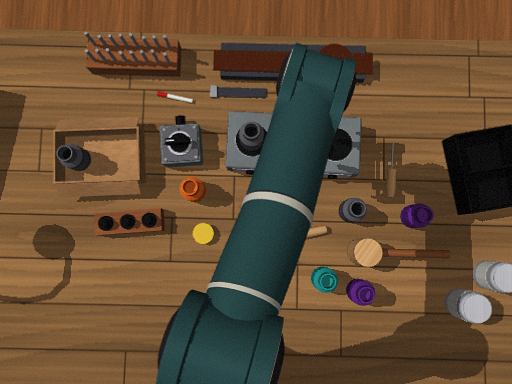

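The picture shows one canister upright in the carton at (70,157), one on pad 1 at (250,135), and the last grey one at (353,209).

```bash
python3 - <<'E'
from h import *
x,y=locate("can_1",np.array([.43,-.356]))
m=pick(x,y);s=r.state();print(s["force"],s["time_s"])
if m>.45: place(x,y,*PADS[2],.083)
elif m<.25 and s["grip_width"]>.04: place(x,y,*CART,.005)
r.move_ptp([.42,.1,.42],[pi,0,yawfor(.42,.1,0)])
p=cam("wrist");save(p,"w3")
print(tip("stopper_1","wrist"));
q=cam("top");save(q,"top2");print(tip("stopper_1","top"),tip("can_1","top"))
q=cam("side");save(q,"side2");print(tip("stopper_1","side"),tip("can_1","side"),r.state()["time_s"])
E
python3 -c "
import cv2,numpy as np
a=cv2.imread('pics/top2.png');b=cv2.imread('pics/side2.png');cv2.imwrite('pics/c2.png',cv2.resize(np.hstack([a,b]),(800,300),interpolation=cv2.INTER_AREA))"
```

```text
det [[0.428, -0.355, -0.003]]
hit False
w1 0.04374881169314449
w2 0.0437 mass 0.599 w 0.043561528651159476
[ 1.20126414 -0.0757638  -6.56455769] 56.95
land True 0.1088750262901068
[(array([0.3886, 0.2121, 0.0486]), 0.61), (array([ 0.6161, -0.0645,  0.0816]), 0.6), (array([0.3849, 0.2699, 0.0419]), 0.59)]
[] [(array([ 0.613 , -0.1864,  0.0863]), 0.98), (array([ 0.4744,  0.0929, -0.0031]), 0.96), (array([ 0.6196, -0.0652,  0.0836]), 0.94), (array([ 0.4182, -0.5276,  0.0027]), 0.91), (array([ 0.2415, -0.2766, -0.0014]), 0.76), (array([ 0.2028, -0.3714, -0.0004]), 0.75), (array([ 0.6081, -0.2942,  0.0799]), 0.74), (array([0.5583, 0.4317, 0.0054]), 0.69)]
[(array([0.3884, 0.2115, 0.0461]), 0.62), (array([0.3755, 0.3323, 0.0428]), 0.6), (array([0.38  , 0.2753, 0.0464]), 0.51), (array([0.5617, 0.3611, 0.0006]), 0.43)] [(array([ 0.6154, -0.1783,  0.0798]), 0.94), (array([ 0.2017, -0.3766, -0.0031]), 0.8), (array([ 0.6164, -0.2986,  0.0812]), 0.73), (array([ 0.2411, -0.2786, -0.0036]), 0.7), (array([0.5619, 0.429 , 0.0063]), 0.68), (array([ 0.4756,  0.0939, -0.0048]), 0.59), (array([ 0.4201, -0.5322, -0.0018]), 0.57), (array([ 0.6032,  0.135 , -0.0018]), 0.57), (array([ 0.6113, -0.0662,  0.0823]), 0.55)] 63.075
```

View pics/c2.png

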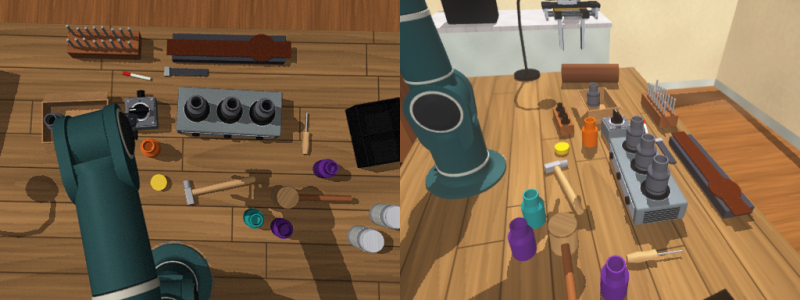

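View pics/w3.png

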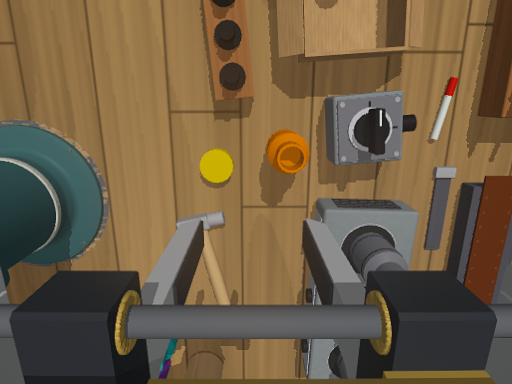

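All three charged canisters stand on the pads, and the empty one is in the carton. Both cameras agree on the stoppers. I'll do the first one now.

```bash
cat >> h.py <<'E'
ST=np.array([[.3884,.2115],[.3835,.2715],[.377,.331]])
def stopper(i,k):
    x,y=ST[i];tx,ty=PADS[k]
    hand.gripper_to(.046)
    print("hit",down(x,y,.080,yawfor(x,y,pi/2),zt=.2,f=6))
    hand.gripper_to(0);w1=r.state()["grip_width"];hand.gripper_to(.046)
    r.move_straight([x,y,.11]);r.move_ptp([x,y,.11],[pi,0,pi/2]);print("hit",r.move_straight([x,y,.080],f_stop=6))
    hand.gripper_to(0);print("w",w1,r.state()["grip_width"])
    r.move_straight([x,y,.2],v=.2)
    r.move_ptp([tx,ty,.33],[pi,0,pi/2])
    r.move_straight([tx,ty,.27],v=.15)
    print("mid",r.move_straight([tx,ty,.250],v=.04,f_stop=8),r.state()["eef_pos"][2])
def home(k):
    tx,ty=PADS[k]
    print("push",r.move_straight([tx,ty,.231],v=.02,f_stop=35),r.state()["eef_pos"][2],r.state()["force"])
    hand.gripper_to(.046);r.move_straight([tx,ty,.30],v=.2);hand.gripper_to(0)
    r.move_straight([tx,ty,.265],v=.15)
    print("press",r.move_straight([tx,ty,.250],v=.015,f_stop=25),"tips",r.state()["eef_pos"][2]-r.finger_overhang,"t",r.state()["time_s"])
    r.move_straight([tx,ty,.30],v=.2)
E
python3 - <<'E'
from h import *
stopper(0,0)
s=r.state();print(s["force"],s["grip_width"],s["time_s"])
E
```

```text
hit False
hit True
w 0.023375058110374852 0.023260491064038838
mid False 0.2500325967535627
[-0.03012967  0.09156594 -0.62481539] 0.023305085356833156 72.5417
```

Run:
```python
from h import *
home(0)
```

```text
push False 0.23222817510737845 [-4.62922106  1.07842071 14.10192169]
press True tips 0.23135093760049216 t 76.5667
```

The knob top is at 0.231 m, as it should be when fully home. Now the other two.

Run:
```python
from h import *
for i,k in ((1,1),(2,2)):
    r.move_ptp([.45,.1,.33],[pi,0,pi/2])
    stopper(i,k); s=r.state()
    if s["grip_width"]<.02 or s["eef_pos"][2]>.252: print("stop",s["grip_width"]); break
    home(k)
r.move_ptp([.42,.12,.40],[pi,0,yawfor(.42,.12,0)])
q=cam("top");save(q,"top3");print(tip("can_1","top"),tip("stopper_1","top"))
q=cam("side");save(q,"side3");print(tip("can_1","side"),tip("stopper_1","side"),r.state()["time_s"])
a=cv2.imread('pics/top3.png')[90:190,210:380];b=cv2.imread('pics/side3.png')[90:300,200:400]
cv2.imwrite('pics/c3.png',np.hstack([cv2.resize(a,(400,235)),cv2.resize(b[:,:],(400,235))]))
```

```text
hit False
hit True
w 0.02338158929334815 0.02328723216291623
mid False 0.25004423201867887
push False 0.2322450077014813 [-2.94524773  1.42629189 14.81788044]
press True tips 0.23134194462839455 t 92.1667
hit False
hit True
w 0.02337831006158975 0.023383229862791562
mid False 0.250078509883725
push False 0.23233360250330554 [-2.77171231  2.47698785 15.5866427 ]
press True tips 0.23135524354248257 t 108.55
[(array([ 0.2345, -0.28  ,  0.0008]), 0.9), (array([ 0.4772,  0.0953, -0.0044]), 0.88), (array([ 0.6125, -0.1832,  0.0886]), 0.85), (array([ 0.6088, -0.2972,  0.0817]), 0.81), (array([ 0.6176, -0.0642,  0.0816]), 0.81), (array([ 0.4177, -0.5287,  0.0013]), 0.68), (array([0.555 , 0.4323, 0.0054]), 0.66), (array([ 0.2104, -0.3726,  0.0027]), 0.56)] [(array([ 0.6171, -0.0665,  0.2008]), 0.78), (array([ 0.6126, -0.1803,  0.1991]), 0.71), (array([ 0.6121, -0.297 ,  0.1992]), 0.67)]
[(array([ 0.6084, -0.2994,  0.0799]), 0.93), (array([ 0.4765,  0.093 , -0.0037]), 0.89), (array([ 0.613 , -0.1808,  0.0823]), 0.85), (array([ 0.4195, -0.5328, -0.0026]), 0.77), (array([0.5622, 0.4303, 0.0088]), 0.67), (array([ 0.6121, -0.0653,  0.0853]), 0.59), (array([ 0.239 , -0.2752, -0.0035]), 0.56)] [(array([ 0.6141, -0.1811,  0.1962]), 0.81), (array([ 0.6096, -0.2976,  0.1984]), 0.55), (array([ 0.6156, -0.0672,  0.1999]), 0.51)] 110.9417
```

View pics/c3.png

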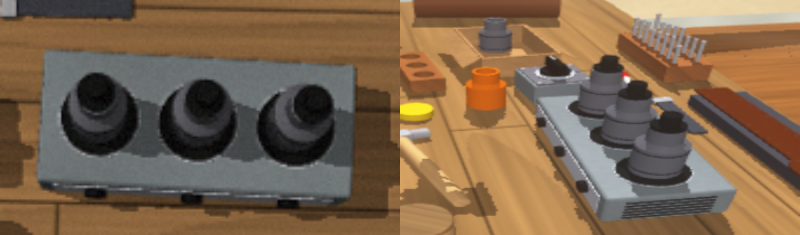

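All three canisters are centred and stoppered, and the carton canister is upright. Now I'll turn the isolator on.

Run:
```python
from h import *
turn(.09+pi/2,.09)
r.move_ptp([0.54,0.12,0.36],[pi,0,yawfor(.54,.12,0)])
p=cam("wrist");cv2.imwrite("pics/iso3.png",cv2.resize(p["color"][:,:,::-1],None,fx=1.4,fy=1.4))
print(tip("can_1","top"),tip("can_1","wrist"),r.state()["time_s"])
```

```text
hit False
w 0.015995071457899225
[ 15.74799248  -6.25755786 -10.88249413] [-1.33490718 -3.68690622  0.12894086] -1.0066969455585157
[(array([ 0.2345, -0.28  ,  0.0008]), 0.9), (array([ 0.4772,  0.0953, -0.0044]), 0.88), (array([ 0.6125, -0.1832,  0.0886]), 0.85), (array([ 0.6088, -0.2972,  0.0817]), 0.81), (array([ 0.6176, -0.0642,  0.0816]), 0.81), (array([ 0.4177, -0.5287,  0.0013]), 0.68), (array([0.555 , 0.4323, 0.0054]), 0.66), (array([ 0.2104, -0.3726,  0.0027]), 0.56)] [(array([ 4.774e-01,  9.200e-02, -2.000e-04]), 0.89), (array([ 0.6184, -0.0668,  0.0869]), 0.83), (array([0.6014, 0.1357, 0.1055]), 0.64), (array([ 0.6127, -0.1846,  0.0838]), 0.57)] 119.6833
```

View pics/iso3.png

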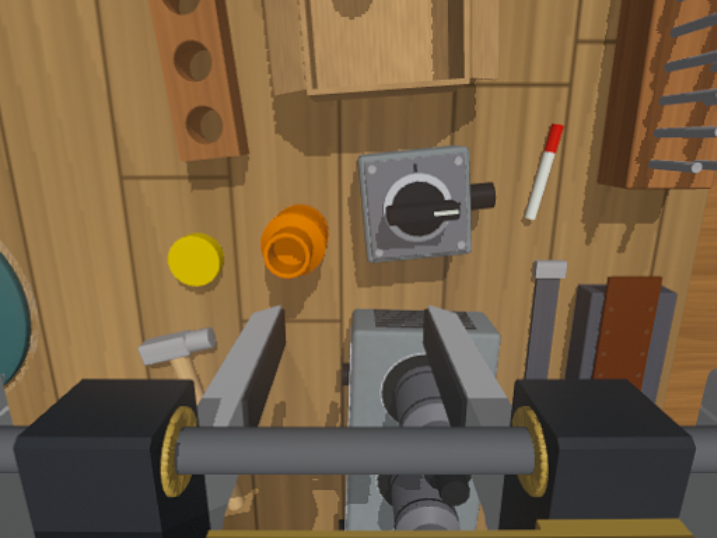

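The handle at (425,212) lies along box x, so the isolator is on. One last check for a knocked canister, then I hand it in.

Run:
```python
from h import *
r.move_ptp([0.35,0.25,0.4],[pi,0,pi/2])
ok=True
for P in [*PADS,CART+.07*CY]:
    d=np.hypot(*(locate("can_1",P)-P)); print(d); ok&=bool(d<.008)
print(ok,r.state()["time_s"])
if ok: print(workorder.finish_job())
```

```text
det [[0.615, -0.066, 0.085]]
0.001526433752247345
det [[0.61, -0.184, 0.087], [0.613, -0.182, -0.002]]
0.0013435028842544493
det [[0.612, -0.296, 0.083], [0.611, -0.299, 0.08]]
0.0018027756377319193
det []h.py:50: RuntimeWarning: Mean of empty slice.
  ds=np.array(ds); print("det",ds.round(3).tolist()); return ds.mean(0)[:2]
  ret = ret.dtype.type(ret / rcount)
Traceback (most recent call last):
  File "h.py", line 50, in locate
    ds=np.array(ds); print("det",ds.round(3).tolist()); return ds.mean(0)[:2]
                                                               ~~~~~~~~~~^^^^
IndexError: invalid index to scalar variable.
```

The arm hides the carton from both cameras here, so I'll move it away and check again.

Run:
```python
from h import *
r.move_ptp([0.45,-0.1,0.4],[pi,0,pi/2])
P=CART+.07*CY
d=np.hypot(*(locate("can_1",P)-P)); print(d,r.state()["time_s"])
if d<.012: print(workorder.finish_job())
```

```text
det [[0.554, 0.428, 0.004], [0.564, 0.43, 0.008]]
0.0017837040113202396 123.1
the job is handed in; nothing more can be done
None
```

The job is handed in at 123 s: the isolator was turned off first, the three charged canisters are on the pads with stoppers fully home, the empty one is in the carton, and the isolator is back on.

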